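# Clamp the vent filter onto the tank's filler neck

### The job

Pick up the coupling with the blue vent filter and push it fully home onto the leaning grooved brass adaptor of the tank, keeping its two cam arms raised. Then swing the cam arms down one after the other until both are fully down, so that the coupling is locked on, and let go. Leave the pliers and the screwdriver where they lie.

Things in the scene. Friction and masses are not known exactly. Their poses are not given: they have to be found in the camera images.
- tank: Fixed low steel tank, 148 x 128 x 50 mm; origin at the centre of its underside on the worktop, z up. Its brass filler pipe leans 0.56 rad (32 deg) from vertical towards the tank's own -x side, so to the robot's right, more or less. The tank may stand on the right or the left.
- adaptor: Grooved brass adaptor on the leaning pipe, fixed at (-45, 0, 110) mm of the tank's frame. z: outwards and up along the pipe; y: level, the tank's y (roughly fore and aft of the robot). Origin: on the axis, where the open rim of a coupling lies when fully home. Guiding diameter 43 mm; groove 33 mm wide across at z = 15 to 39 mm; 52 mm collar from -22 to -10 mm. Tank top about 60 mm below the origin.
- adaptor_nose (a point): Centre of the adaptor's flat outer end, on its axis 55 mm beyond the adaptor's origin; 43 mm diameter with a 6 mm chamfer. The coupling's inner floor meets it when home.
- coupling: Loose aluminium coupling with blue vent filter, 0.34 kg, standing on its open rim. Origin: centre of the rim; z along its axis to the filter. Sleeve 59 mm outside, bore 46 mm, 55 mm deep (1.5 mm radial play). Home: origin on the adaptor's origin, z axes parallel, y along the adaptor's y either way (gives the arms most room). It then stays on by its weight when let go.
- barrel (a point): Grasp place: middle of the filter's blue barrel, on the coupling's axis 100 mm above its rim. Barrel 38 mm diameter, from 62 to 119 mm above the rim.
- filter_top (a point): Centre of the top of the vent filter, on the coupling's axis 125 mm above its open rim.
- cam_left (a joint): Cam arm on the coupling's +y side, rad. 0: raised, standing outwards, 40 deg above the coupling's cross plane; grows as it swings out and down; stop at 1.745: fully down, 60 deg below that plane. Stiff (0.12 N m: 2 to 4 N at the arm), stays where left. Past about 0.8 its nose enters the sleeve and, on a coupling that is home, the groove. Starts at 0 to 0.3.
- cam_right (a joint): The same for the arm on the -y side.
- cam_left_end (a point): Outer end of the left cam arm, a flat bar 16 to 18 mm wide and 6 to 8 mm thick with red end piece, 69 mm from its pivot. Press it down with shut fingers from above: a straight line along the pipe axis, 30 to 34 mm outwards of the pivot, keeps touching it, sliding along, to its stop (fingertips then 40 to 56 mm below the pivot, measured along the axis).
- cam_right_end (a point): The same for the right cam arm.
- cam_left_pivot (a point): Centre of the left arm's pivot, 34 mm from the coupling's axis, 33 mm above its rim.
- cam_right_pivot (a point): The same for the right arm.
- pliers: Bystander: needle-nose pliers with orange grips, 162 mm long, 12 mm high, lying flat; origin under the centre. To be left alone.
- screwdriver: Bystander: screwdriver with yellow handle, 171 mm long, 26 mm thick; origin under the centre. To be left alone.

How it is judged:
By the outcome, as a careful person would: the job done as asked, in the order asked, and still so for the second after the job is handed in, with the robot touching nothing.
It also fails if it takes over 62 s, if anything falls off the work surface, if the arm or the gripper's body presses on something with over 40 N, if the wrist force passes 120 N, or if a joint passes its speed limit or range.

### The arm

A 6-joint arm with a two-finger parallel gripper is mounted at the origin on a cart in front of the work surface, level with it; the furniture and walls round the work are solid. World frame = base frame: x ahead of the robot, y to its left, z up, the work surface at z = 0. Lengths are in m, angles in rad, forces in N, time in s.
With the tool pointing down it reaches from about 0.4 to 0.825 m from the base axis. Payload 7 kg.
Tool frame: the origin (TCP) lies at the very end of the fingers, on their centre line; the grasp point (between the pads) lies 19 mm behind it (bot.hold_point_z is the distance from the TCP to the grasp point, in m); z points along the fingers, y is the direction in which the jaws open and shut (so a half turn about z gives the same grasp; the last joint's range is limited). The gripper opens to 85 mm and grips with 20 to 120 N. Pads are 22 mm wide; open, the fingers measure 114 mm over their backs; the gripper's body (76 mm by 85 mm) begins 54 mm behind the grasp point. The pads swing forward as they close: fully open they stand 13 mm farther back than shut.
Start: joints at [1.513, 0.359, 0.012, 0, -1.224, -0.288], TCP at [0.229, 0.635, 0.231] pointing down, gripper open.
Joint ranges: [-3.07, 3.07], [-1.43, 2.12], [-1.02, 1.25], [-3.03, 1.67], [-3.05, -0], [-3.03, 3.03]. Speed limits (rad/s): [2.39, 2.39, 3.01, 3.14, 3.14, 3.14].

### API

Orientations are given as a unit quaternion [w, x, y, z].
In Python, from rig import bot, viewer, sign_off, models gives the robot as it stands. The module is installed in compiled form; this text tells all that it offers.
- The arm moves only by the tool apply_moves, never from a script. Its argument "commands" is one flat list of numbers, 7 for each row, row after row: the turn, a rotation vector about the tool's x, y, z in rad, then the shift along the tool's x, y, z in mm, then the closure, from 0 (fully open) to 1 (shut). In form: [rx, ry, rz, dx, dy, dz, grip, rx, ry, rz, dx, dy, dz, grip, ...]. A call has 1 to 5 rows; each row shifts and turns the pose as measured when the row begins, along the tool's axes as they then stand; what a row does not reach is not made up. A row lasts 1/8 s, in which the tool goes at most 62.5 mm and 10.7 degrees, less where a joint would pass 70% of its speed; a pose out of reach is approached as far as the arm can. A call is refused whole if a number of a shift passes 62.5 or a number of a turn 0.188, either way. A call with a gripper value outside its range is refused whole. The fingers move at their own pace and stop on an object; "squeeze" is the grip in N (left out, the last holds). Time passes only in rows, so rows that do not move let the fingers close. It gives the time, the measured TCP pose, the force and the opening at its end, in the units of the state.
- bot.get_state(): the state, without advancing time (a new reading comes with each control period).
- viewer.grab_frame(name): name is "scene" or "side" or "wrist"; returns the picture (400x640x3 uint8, blue, green, red); there is no depth.
- viewer.camera_model(name): a dict with "fx", "fy", "cx", "cy" (pixels), "D" ([k1, k2, p1, p2, k3] as OpenCV has them; the pictures are not rectified), "view" (4x4, takes a point from world to camera coordinates); the wrist camera has in their place "tool_from_camera" (4x4, takes a point from camera to tool coordinates, whose origin is the TCP and whose axes are the flange's). Camera axes: x right, y down, z forward; pixel columns grow to the right and rows downward; lengths in m; the calibration is good to about 2 mm. A picture is of the moment at which its call begins: read the wrist's pose just before it. camera_model takes no time and is no camera call.
- sign_off(): hands the job in, once; it reports no verdict.
Trained networks look in the newest picture that a camera, given by its name, has taken for a name from the list of things; names that differ only in an ending like _2 or _b are one class to them, and where a whole thing is asked for, a point or a joint stands for the part that bears it (a point fixed in the world has none). Each returns a list of dicts, best first, with "p" (0 to 1); they miss things now and then, are a little off and sometimes report something else, mostly with a low value. They report only what shows in the picture. A call takes as long as a camera call.
- models.recognise(thing, camera): "at" ([x, y, z] in m, in world coordinates, good to about 4 mm: the middle of the surface that is visible of it).
- models.outline_of(thing, camera): "region" (400x640 bool, what is visible of it).
- models.tip_of(thing, camera): "at" ([x, y, z] in m, in world coordinates, good to about 4 mm: a listed point, or the origin of a listed thing).
The state is a dict: "t": time; "q": joint angles; "joint_vel": joint speeds; "joint_torque": joint torques, N m; "tcp_pos": TCP position; "tcp_rot": TCP orientation; "force": force on the tool from outside, world axes, zero at the start; "moment": the same for the moment, N m; "gripper_width": finger opening in m.
Only numpy, scipy, OpenCV 4.12 (cv2) and the standard library are available. Lean on these libraries where they do the work, as an engineer would, in place of code of your own. Each camera call takes 0.05 s, during which the arm holds its last target. There are 200 camera calls.

## Working session

There is one attempt and no reset: what is moved stays moved. The work goes in short steps, Python scripts to look and compute and a tool call to move; the robot and the scene stay as the last step left them, time stands still between calls to the robot, and variables do not carry over. Pictures are saved under pics/ and viewed, about 8 in all and at most 12, crops included, and the job is handed in when it is done.

Besides the shell and the picture viewer there is one more tool, called after "Emit:" as name(argument=value, ...) on one line, values as JSON. apply_moves: Moves the arm, as the interface text tells. Its arguments: {"type":"object","properties":{"commands":{"type":"array","items":{"type":"number"}},"squeeze":{"type":"number"}},"required":["commands"]}

```bash
mkdir -p pics; python3 - <<'E'
from rig import bot, viewer, models
import cv2, numpy as np
s=bot.get_state(); print(s['t'],s['tcp_pos'],s['tcp_rot'],s['gripper_width'],bot.hold_point_z)
ims=[]
for c in ['scene','side']:
    im=viewer.grab_frame(c); ims.append(im)
    for t in ['adaptor','adaptor_nose','tank','coupling','barrel','filter_top','cam_left_end','cam_right_end','cam_left_pivot','cam_right_pivot','pliers','screwdriver']:
        r=models.tip_of(t,c)
        print(c,t,[(np.round(x['at'],4).tolist(),round(x['p'],2)) for x in r[:2]])
cv2.imwrite('pics/a.png',ims[0]);cv2.imwrite('pics/b.png',ims[1])
print(bot.get_state()['t'])
E
```

```text
0.0 [0.22865083 0.63458387 0.23037744] [ 8.11499488e-04  9.85078033e-01 -1.72106379e-01 -6.86319703e-05] 0.08570507901247078 0.0187
scene adaptor [([0.5499, -0.0749, 0.1109], 0.67)]
scene adaptor_nose [([0.5437, -0.105, 0.1556], 0.66), ([0.5352, 0.3887, 0.0362], 0.53)]
scene tank [([0.5627, -0.0266, 0.0033], 0.59)]
scene coupling [([0.5611, 0.3642, 0.001], 0.92)]
scene barrel [([0.5585, 0.3693, 0.0982], 0.75)]
scene filter_top [([0.561, 0.3644, 0.1253], 0.89)]
scene cam_left_end [([0.4927, 0.4358, 0.057], 0.43)]
scene cam_right_end [([0.6239, 0.2997, 0.0749], 0.6), ([0.4951, 0.4328, 0.0582], 0.42)]
scene cam_left_pivot [([0.5352, 0.3881, 0.0345], 0.5)]
scene cam_right_pivot [([0.5841, 0.3428, 0.0345], 0.43)]
scene pliers [([0.638, 0.1766, 0.0023], 0.9)]
scene screwdriver [([0.4011, 0.1672, -0.0024], 0.75)]
side adaptor [([0.5482, -0.0737, 0.1103], 0.82)]
side adaptor_nose [([0.5436, -0.0999, 0.1549], 0.63)]
side tank [([0.5614, -0.0288, 0.003], 0.69)]
side coupling [([0.5543, 0.3635, -0.0019], 0.65)]
side barrel [([0.5568, 0.3652, 0.0984], 0.91), ([0.3995, 0.1631, 0.0012], 0.68)]
side filter_top [([0.5574, 0.3671, 0.1255], 0.69)]
side cam_left_end [([0.4908, 0.4394, 0.0601], 0.54)]
side cam_right_end [([0.5641, -0.0298, 0.0078], 0.63), ([0.6219, 0.304, 0.0773], 0.45)]
side cam_left_pivot [([0.5367, 0.3917, 0.0302], 0.45), ([0.4939, 0.4363, 0.0619], 0.3)]
side cam_right_pivot [([0.5856, 0.3386, 0.0311], 0.38)]
side pliers [([0.638, 0.1781, 0.0016], 0.82), ([0.5578, 0.3678, 0.0999], 0.44)]
side screwdriver [([0.3965, 0.1669, 0.0013], 0.89)]
1.3
```

View pics/a.png

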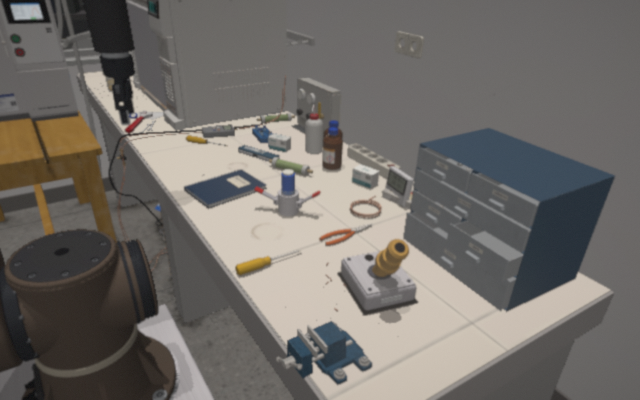

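View pics/b.png

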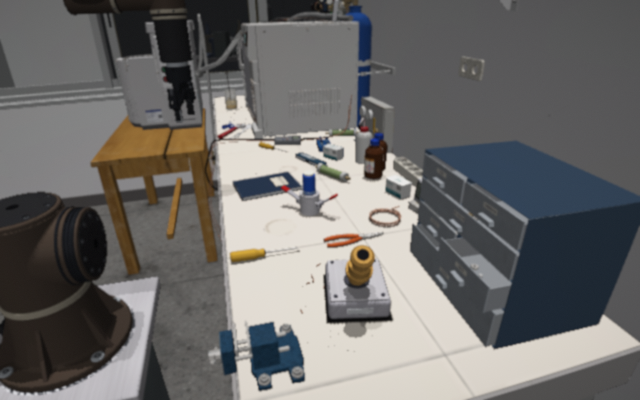

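Scene picture: coupling stands at about (288,195), the pipe leans on the tank at about (388,258), pliers lie at (345,235), screwdriver at (265,262). The side picture agrees: coupling (309,195), adaptor (360,265). The networks' positions match both, so next is a close look by wrist camera.

```bash
cat > h.py <<'E'
from rig import bot, viewer, models
import numpy as np, cv2
from scipy.spatial.transform import Rotation as Ro
def pose():
    s=bot.get_state(); q=s['tcp_rot']; return s['tcp_pos'],Ro.from_quat([q[1],q[2],q[3],q[0]])
def rot(z,y):   # tool z and approx y
    z=z/np.linalg.norm(z); y=y-z*(y@z); y/=np.linalg.norm(y)
    return Ro.from_matrix(np.column_stack([np.cross(y,z),y,z]))
def plan(p1,R1,g,step=50.,p0=None,R0=None):
    if p0 is None: p0,R0=pose()
    p1=np.array(p1); rv=(R0.inv()*R1).as_rotvec(); d=(p1-p0)*1000
    n=int(max(1,np.ceil(np.linalg.norm(d)/step),np.ceil(np.linalg.norm(rv)/.16)))
    print(n,'rows; d',np.round(d,1),'turn',np.round(rv,3)); out=[]
    for i in range(n):
        Ri=R0*Ro.from_rotvec(rv*i/n)
        out.append(np.round(np.r_[rv/n,Ri.inv().apply(d/n)],3).tolist()+[g])
    for i in range(0,n,5):
        print('[', ', '.join(f'{r[0]:.3f},{r[1]:.3f},{r[2]:.3f},{r[3]:.1f},{r[4]:.1f},{r[5]:.1f},{r[6]}' for r in out[i:i+5]),']')
    return p1,R1
def look(cam,things,save=None):
    im=viewer.grab_frame(cam)
    if save: cv2.imwrite('pics/'+save,im)
    for t in things:
        print(cam,t,[(np.round(x['at'],4).tolist(),round(x['p'],2)) for x in models.tip_of(t,cam)[:2]])
E
python3 - <<'E'
from h import *
import math
print(np.round(viewer.camera_model('wrist')['tool_from_camera'],3).tolist())
p,R=pose()
a=math.radians(-104)   # tool y = -x tank
R1=rot(np.array([0,0,-1.]),np.array([math.cos(a),math.sin(a),0]))
p,R=plan([.48,.30,.30],R,0)
plan([.50,-.06,.30],R1,0,p0=p,R0=R)
E
```

```text
[[-0.0, -0.965, -0.26, 0.066], [1.0, 0.0, -0.0, -0.001], [0.0, -0.26, 0.965, -0.143], [0.0, 0.0, 0.0, 1.0]]
9 rows; d [ 251.2 -335.    68.7] turn [0. 0. 0.]
[ 0.000,0.000,0.000,38.9,25.6,-7.6,0, 0.000,0.000,0.000,38.9,25.6,-7.6,0, 0.000,0.000,0.000,38.9,25.6,-7.6,0, 0.000,0.000,0.000,38.9,25.6,-7.6,0, 0.000,0.000,0.000,38.9,25.6,-7.6,0 ]
[ 0.000,0.000,0.000,38.9,25.6,-7.6,0, 0.000,0.000,0.000,38.9,25.6,-7.6,0, 0.000,0.000,0.000,38.9,25.6,-7.6,0, 0.000,0.000,0.000,38.9,25.6,-7.6,0 ]
8 rows; d [  20. -360.    0.] turn [ 0.    -0.    -0.101]
[ 0.000,-0.000,-0.013,17.6,41.5,0.0,0, 0.000,-0.000,-0.013,17.1,41.7,0.0,0, 0.000,-0.000,-0.013,16.5,41.9,0.0,0, 0.000,-0.000,-0.013,16.0,42.1,0.0,0, 0.000,-0.000,-0.013,15.5,42.3,0.0,0 ]
[ 0.000,-0.000,-0.013,14.9,42.5,0.0,0, 0.000,-0.000,-0.013,14.4,42.7,0.0,0, 0.000,-0.000,-0.013,13.9,42.9,0.0,0 ]
```

Emit:
apply_moves(commands=[0,0,0,39,26,-8,0,0,0,0,39,26,-8,0,0,0,0,39,26,-8,0,0,0,0,39,26,-8,0,0,0,0,39,26,-8,0])

```text
t: 1.92
tcp_pos: [0.37, 0.4436, 0.271]
tcp_rot: [0.001, 0.986, -0.17, 0.0]
force: [0.6, 0.1, -0.2]
gripper_width: 0.0854
```

Emit:
apply_moves(commands=[0,0,0,39,26,-8,0,0,0,0,39,26,-8,0,0,0,0,39,26,-8,0,0,0,0,39,26,-8,0,0,0,0,0,0,0,0])

```text
t: 2.55
tcp_pos: [0.4869, 0.2859, 0.3064]
tcp_rot: [-0.001, 0.985, -0.171, 0.001]
force: [0.6, -0.2, -0.4]
gripper_width: 0.0853
```

```bash
python3 - <<'E'
from h import *
import math
print(pose()[0], bot.get_state()['t'])
look('wrist',['coupling','barrel','filter_top','cam_left_end','cam_right_end','cam_left_pivot','cam_right_pivot'],'w1.png')
a=math.radians(-104)
R1=rot(np.array([0,0,-1.]),np.array([math.cos(a),math.sin(a),0]))
plan([.50,-.06,.32],R1,0)
E
```

```text
[0.48685442 0.28590975 0.30643157] 2.55
wrist coupling [([0.5586, 0.3667, -0.0002], 0.62)]
wrist barrel [([0.5604, 0.3667, 0.0992], 0.95)]
wrist filter_top [([0.5569, 0.3641, 0.1228], 0.98), ([0.6233, 0.3, 0.0696], 0.17)]
wrist cam_left_end [([0.4935, 0.4371, 0.0623], 0.58)]
wrist cam_right_end [([0.6237, 0.3014, 0.0692], 0.72)]
wrist cam_left_pivot [([0.5321, 0.3931, 0.03], 0.86), ([0.5589, 0.3682, 0.1262], 0.47)]
wrist cam_right_pivot [([0.5834, 0.3419, 0.029], 0.62)]
7 rows; d [  15.2 -348.8   14.7] turn [-0.    -0.001 -0.094]
[ -0.000,-0.000,-0.013,18.6,46.3,-2.1,0, -0.000,-0.000,-0.013,18.0,46.5,-2.1,0, -0.000,-0.000,-0.013,17.4,46.8,-2.1,0, -0.000,-0.000,-0.013,16.7,47.0,-2.1,0, -0.000,-0.000,-0.013,16.1,47.2,-2.1,0 ]
[ -0.000,-0.000,-0.013,15.4,47.4,-2.1,0, -0.000,-0.000,-0.013,14.8,47.6,-2.1,0 ]
```

Emit:
apply_moves(commands=[0,0,-0.013,18,47,-2,0,0,0,-0.013,18,47,-2,0,0,0,-0.013,17,47,-2,0,0,0,-0.013,17,47,-2,0,0,0,-0.013,16,47,-2,0])

```text
t: 3.58
tcp_pos: [0.4943, 0.038, 0.3146]
tcp_rot: [0.001, 0.992, -0.13, 0.0]
force: [0.4, -0.2, 0.3]
gripper_width: 0.0849
```

Emit:
apply_moves(commands=[0,0,-0.013,15,47,-2,0,0,0,-0.013,15,47,-2,0,0,0,0,0,0,0,0])

```text
t: 3.95
tcp_pos: [0.4995, -0.0646, 0.3194]
tcp_rot: [0.001, 0.993, -0.116, 0.001]
force: [-0.6, 0.2, 0.0]
gripper_width: 0.0855
```

```bash
python3 - <<'E'
from h import *
import math
print(pose()[0], bot.get_state()['t'])
look('wrist',['adaptor','adaptor_nose','tank'],'w2.png')
look('wrist',['adaptor','adaptor_nose','tank'])
a=math.radians(-136)
R1=rot(np.array([0,0,-1.]),np.array([math.cos(a),math.sin(a),0]))
plan([.559,.366,.20],R1,0)
E
```

```text
[ 0.49946452 -0.0646328   0.31938592] 3.95
wrist adaptor [([0.55, -0.0727, 0.1091], 0.96)]
wrist adaptor_nose [([0.5411, -0.1028, 0.1524], 0.86)]
wrist tank [([0.5569, -0.0292, 0.0002], 0.7)]
wrist adaptor [([0.5524, -0.0716, 0.109], 0.72), ([0.548, -0.104, 0.155], 0.68)]
wrist adaptor_nose [([0.5439, -0.1039, 0.1502], 0.64)]
wrist tank [([0.5554, -0.0295, -0.0007], 0.75), ([0.6364, 0.1797, 0.0017], 0.32)]
9 rows; d [  59.3  427.6 -119.3] turn [ 0.001 -0.002  0.574]
[ 0.000,-0.000,0.064,-4.4,-47.8,13.2,0, 0.000,-0.000,0.064,-7.4,-47.4,13.2,0, 0.000,-0.000,0.064,-10.4,-46.8,13.2,0, 0.000,-0.000,0.064,-13.4,-46.1,13.2,0, 0.000,-0.000,0.064,-16.3,-45.1,13.2,0 ]
[ 0.000,-0.000,0.064,-19.1,-44.0,13.2,0, 0.000,-0.000,0.064,-21.9,-42.7,13.2,0, 0.000,-0.000,0.064,-24.6,-41.2,13.2,0, 0.000,-0.000,0.064,-27.1,-39.6,13.2,0 ]
```

View pics/w2.png

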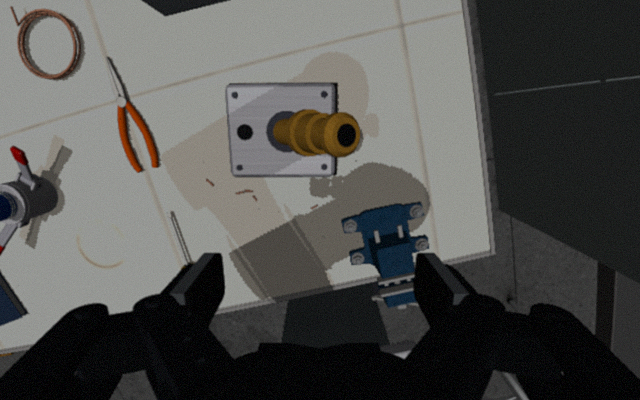

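Wrist picture: tank plate corners at about (228,84), (336,83), (337,176), (232,177); the nose's bore is at (348,135). A blue vise stands at (388,240), clear of the path. Next I fit the tank pose from corners plus network points.

```bash
cat > fit.py <<'E'
from h import *
import math
from scipy.optimize import least_squares
p,R=pose(); c=viewer.camera_model('wrist'); T=np.array(c['tool_from_camera'])
K=np.array([[c['fx'],0,c['cx']],[0,c['fy'],c['cy']],[0,0,1]])
px=np.array([[228,84],[336.5,83],[337,176],[232,177]],float)
u=cv2.undistortPoints(px[:,None],K,np.array(c['D']))[:,0]
d=R.apply((T[:3,:3]@np.c_[u,np.ones(4)].T).T); o=R.apply(T[:3,3])+p
C=o+d*((.05-o[2])/d[:,2])[:,None]
print(np.round(C,4).tolist())
e=np.diff(np.vstack([C,C[:1]]),axis=0); print('edges',np.round(np.linalg.norm(e,axis=1),4),np.round(np.degrees(np.arctan2(e[:,1],e[:,0])),1))
ad=np.array([[.5499,-.0749],[.5482,-.0737],[.55,-.0727],[.5524,-.0716]]);ns=np.array([[.5437,-.105],[.5436,-.0999],[.5411,-.1028],[.5439,-.1039]]);tk=np.array([[.5627,-.0266],[.5614,-.0288],[.5569,-.0292],[.5554,-.0295]])
L=[(ad,45),(ns,45+55*math.sin(.56)),(tk,0)]
def f(v):
    x=np.array([math.cos(v[2]),math.sin(v[2])]);y=np.array([-x[1],x[0]])
    r=[(v[:2]-x*l/1000-P).ravel() for P,l in L]
    # plate corners in image order: (+x,-y),( -x,-y),(-x,+y),(+x,+y)
    for Pc,(sx,sy) in zip(C,[(1,-1),(-1,-1),(-1,1),(1,1)]): r.append(v[:2]+x*sx*.074+y*sy*.064-Pc[:2])
    return np.concatenate(r)
s=least_squares(f,[.56,-.03,math.radians(76)]); print(s.x,math.degrees(s.x[2]),np.round(s.fun*1000,1))
E
python3 fit.py
```

```text
[[0.6314, 0.0225, 0.05], [0.6017, -0.1073, 0.05], [0.489, -0.0833, 0.05], [0.5191, 0.0511, 0.05]]
edges [0.1332 0.1153 0.1377 0.1159] [-102.9  168.    77.4  -14.3]
[ 0.55975996 -0.02941255  1.34708024] 77.18201213956907 [-0.1  1.6  1.6  0.4 -0.2 -0.6 -2.6 -1.7 -0.4  3.2 -0.3 -1.9  2.2  1.
 -0.6  2.1 -2.9 -2.8 -1.6 -0.6  2.9 -0.2  4.4  0.1  7.2  6.   4.1 -8.4
 -8.  -4.1 -5.3  5.8]
```

Emit:
apply_moves(commands=[0,0,0.064,-4,-48,10,0,0,0,0.064,-7,-47,10,0,0,0,0.064,-10,-47,10,0,0,0,0.064,-13,-46,10,0,0,0,0.064,-16,-45,10,0])

```text
t: 4.97
tcp_pos: [0.5357, 0.1827, 0.2696]
tcp_rot: [-0.001, 0.961, -0.276, 0.003]
force: [1.0, -0.3, -0.3]
gripper_width: 0.0853
```

Emit:
apply_moves(commands=[0,0,0.064,-19,-44,10,0,0,0,0.064,-22,-43,10,0,0,0,0.064,-25,-41,10,0,0,0,0.064,-27,-40,10,0,0,0,0,0,0,0,0])

```text
t: 5.6
tcp_pos: [0.5625, 0.3861, 0.2258]
tcp_rot: [0.0, 0.918, -0.396, 0.002]
force: [-0.2, -0.2, -0.3]
gripper_width: 0.0854
```

```bash
python3 - <<'E'
from h import *
import math
print(pose()[0], bot.get_state()['t'])
look('wrist',['coupling','barrel','filter_top','cam_left_end','cam_right_end'],'w3.png')
a=math.radians(-136)
R1=rot(np.array([0,0,-1.]),np.array([math.cos(a),math.sin(a),0]))
plan([.559,.366,.081],R1,0)
E
```

```text
[0.56248164 0.38611803 0.22581282] 5.6
wrist coupling [([0.5584, 0.367, 0.0033], 0.75), ([0.4039, 0.1677, 0.0], 0.34)]
wrist barrel [([0.5578, 0.3673, 0.1006], 0.96)]
wrist filter_top [([0.5588, 0.367, 0.1255], 0.67)]
wrist cam_left_end [([0.4932, 0.433, 0.0596], 0.85)]
wrist cam_right_end []
3 rows; d [  -4.6  -16.  -148.3] turn [-0.005 -0.004 -0.015]
[ -0.002,-0.001,-0.005,2.6,5.0,49.4,0, -0.002,-0.001,-0.005,2.7,4.9,49.4,0, -0.002,-0.001,-0.005,2.7,4.9,49.4,0 ]
```

Emit:
apply_moves(commands=[0,0,-0.015,8,15,10,0,0,0,0,0,0,40,0,0,0,0,0,0,45,0,0,0,0,0,0,40,0,0,0,0,0,0,0,0])

```text
t: 6.52
tcp_pos: [0.5614, 0.3625, 0.0973]
tcp_rot: [-0.006, 0.92, -0.393, 0.005]
force: [0.7, -0.0, -0.2]
gripper_width: 0.0854
```

```bash
python3 - <<'E'
from h import *
import math
print(pose()[0], bot.get_state()['t'])
a=math.radians(-136.2)
R1=rot(np.array([0,0,-1.]),np.array([math.cos(a),math.sin(a),0]))
plan([.5585,.3665,.081],R1,0)
E
```

```text
[0.56139043 0.36250406 0.09726685] 6.525
1 rows; d [ -2.9   4.  -16.3] turn [-0.015 -0.004 -0.001]
[ -0.015,-0.004,-0.001,-5.0,-0.4,16.3,0 ]
```

Emit:
apply_moves(commands=[-0.015,-0.004,0,-5,0,17,0,0,0,0,0,0,0,0])

```text
t: 6.78
tcp_pos: [0.5597, 0.367, 0.0834]
tcp_rot: [-0.002, 0.92, -0.393, 0.001]
force: [0.4, 0.1, 1.0]
gripper_width: 0.0853
```

```bash
python3 - <<'E'
from h import *
import math
print(pose()[0], bot.get_state()['t'])
a=math.radians(-136.2)
R1=rot(np.array([0,0,-1.]),np.array([math.cos(a),math.sin(a),0]))
plan([.5585,.3665,.081],R1,0)
E
```

```text
[0.55968102 0.36696523 0.08336997] 6.775
1 rows; d [-1.2 -0.5 -2.4] turn [-0.004 -0.    -0.001]
[ -0.004,-0.000,-0.001,-0.5,1.2,2.4,0 ]
```

Close with firm grip, then lift slightly.

Emit:
apply_moves(commands=[-0.004,0,0,0,1,2,0,0,0,0,0,0,0,1,0,0,0,0,0,0,1,0,0,0,0,0,0,1,0,0,0,0,0,0,1], squeeze=90)

```text
t: 7.4
tcp_pos: [0.5601, 0.3673, 0.0852]
tcp_rot: [-0.002, 0.92, -0.392, 0.001]
force: [0.2, 0.4, -3.2]
gripper_width: 0.0359
```

Emit:
apply_moves(commands=[0,0,0,0,0,0,1,0,0,0,0,0,0,1,0,0,0,0,0,-20,1,0,0,0,0,0,-40,1,0,0,0,0,0,-50,1])

```text
t: 8.02
tcp_pos: [0.5566, 0.3644, 0.1901]
tcp_rot: [0.004, 0.92, -0.393, -0.002]
force: [0.7, 0.6, -3.5]
gripper_width: 0.036
```

```bash
cat > tgt.py <<'E'
from h import *
import math
yaw=math.radians(77.2); tx=np.array([math.cos(yaw),math.sin(yaw),0]); ty=np.array([-tx[1],tx[0],0])
ax=-math.sin(.56)*tx+np.array([0,0,math.cos(.56)])
A=np.array([.5598,-.0294,.110])-.045*tx   # adaptor origin
ux=np.cross(ty,ax)  # adaptor x
RH=rot(-ax,-ux)      # tool at home, coupling along tool axis
E
python3 - <<'E'
from tgt import *
p,R=pose();s=bot.get_state();print(p,s['t'],s['force'],s['gripper_width'],'A',A,'ax',ax,'ux',ux)
for c in ['scene','side']: look(c,['coupling','barrel','filter_top','cam_left_end','cam_right_end'],c+'_l.png')
p1,R1=plan([.50,.15,.34],Ro.from_rotvec([0,0,0])*R,1)
# standoff: rim 100mm beyond origin => rim clear of nose by 45; TCP 81 above rim
plan(A+ax*(.100+.081),RH,1,p0=p1,R0=R1)
E
```

```text
[0.55656575 0.36442465 0.1900931 ] 8.025 [ 0.72059616  0.57472075 -3.50663383] 0.03595630241410472 A [ 0.54983032 -0.07328172  0.11      ] ax [-0.1176835  -0.51798588  0.84725511] ux [0.1877081  0.82620027 0.5311862 ]
scene coupling [([0.5564, 0.3617, 0.1062], 0.73)]
scene barrel [([0.5586, 0.3668, 0.2051], 0.58)]
scene filter_top [([0.5587, 0.3637, 0.2322], 0.88)]
scene cam_left_end [([0.4911, 0.4318, 0.1628], 0.51)]
scene cam_right_end [([0.6206, 0.2991, 0.1817], 0.57)]
side coupling [([0.5553, 0.3612, 0.1049], 0.81)]
side barrel [([0.5569, 0.3667, 0.2055], 0.91)]
side filter_top [([0.5578, 0.3635, 0.2313], 0.69)]
side cam_left_end [([0.49, 0.4374, 0.1649], 0.56)]
side cam_right_end [([0.6181, 0.3, 0.1783], 0.48)]
6 rows; d [ -57.4 -215.   150. ] turn [-0.003 -0.     0.   ]
[ -0.000,-0.000,0.000,19.3,31.9,-24.8,1, -0.000,-0.000,0.000,19.3,31.9,-24.8,1, -0.000,-0.000,0.000,19.3,31.9,-24.7,1, -0.000,-0.000,0.000,19.3,31.9,-24.7,1, -0.000,-0.000,0.000,19.3,31.9,-24.7,1 ]
[ -0.000,-0.000,0.000,19.3,31.9,-24.7,1 ]
7 rows; d [  28.5 -317.   -76.6] turn [ 0.553 -0.16  -0.57 ]
[ 0.079,-0.023,-0.081,35.6,28.2,11.2,1, 0.079,-0.023,-0.081,33.3,31.8,8.0,1, 0.079,-0.023,-0.081,30.8,34.9,4.7,1, 0.079,-0.023,-0.081,27.9,37.5,1.1,1, 0.079,-0.023,-0.081,24.7,39.6,-2.5,1 ]
[ 0.079,-0.023,-0.081,21.3,41.2,-6.3,1, 0.079,-0.023,-0.081,17.7,42.1,-10.0,1 ]
```

Emit:
apply_moves(commands=[0,0,0,19,32,-25,1,0,0,0,19,32,-25,1,0,0,0,19,32,-25,1,0,0,0,19,32,-25,1,0,0,0,19,32,-25,1])

```text
t: 9.25
tcp_pos: [0.5061, 0.1829, 0.3152]
tcp_rot: [0.007, 0.92, -0.392, -0.003]
force: [0.8, -1.0, -3.6]
gripper_width: 0.0361
```

Emit:
apply_moves(commands=[0,0,0,19,32,-25,1,0.079,-0.023,-0.081,36,28,11,1,0.079,-0.023,-0.081,33,32,8,1,0.079,-0.023,-0.081,31,35,5,1,0.079,-0.023,-0.081,28,37,1,1])

```text
t: 9.88
tcp_pos: [0.5141, -0.0353, 0.302]
tcp_rot: [-0.159, 0.96, -0.228, 0.02]
force: [1.3, 0.2, -3.6]
gripper_width: 0.036
```

```bash
python3 - <<'E'
from tgt import *
s=bot.get_state();print(pose()[0],s['t'],s['force'],s['gripper_width'],s['q'])
plan(A+ax*(.100+.085),RH,1)
E
```

```text
[ 0.51408657 -0.03531314  0.3019758 ] 9.875 [ 1.33298719  0.19380995 -3.59355465] 0.036015524129508446 [ 0.07844344  0.02556536 -0.16372571 -0.30721197 -1.2557314   1.10428247]
3 rows; d [  14.  -133.8  -35.2] turn [ 0.234 -0.07  -0.229]
[ 0.078,-0.023,-0.076,24.4,39.4,-1.6,1, 0.078,-0.023,-0.076,21.2,40.9,-5.3,1, 0.078,-0.023,-0.076,17.9,41.8,-8.9,1 ]
```

Emit:
apply_moves(commands=[0.078,-0.023,-0.076,24,39,-2,1,0.078,-0.023,-0.076,21,41,-5,1,0.078,-0.023,-0.076,18,42,-9,1,0,0,0,0,0,0,1])

```text
t: 10.38
tcp_pos: [0.5275, -0.1785, 0.2641]
tcp_rot: [-0.278, 0.954, -0.106, 0.033]
force: [-0.9, 0.9, -4.0]
gripper_width: 0.0363
```

```bash
python3 - <<'E'
from tgt import *
p,R=pose();s=bot.get_state();print(p,s['t'],s['force'],s['q'])
for c in ['scene','side','wrist']:
    look(c,['coupling','barrel','filter_top','cam_left_end','cam_right_end','adaptor','adaptor_nose'],c+'_3.png')
print('expected rim',p+.085*-R.as_matrix()[:,2]*-1, 'nose',A+.055*ax)
plan(A+ax*(.100+.085),RH,1)
E
python3 -c "
import cv2,numpy as np
a=cv2.imread('pics/scene_3.png')[150:330,290:500];b=cv2.imread('pics/side_3.png')[150:330,260:470]
cv2.imwrite('pics/c3.png',cv2.resize(np.hstack([a,b]),None,fx=1.9,fy=1.9,interpolation=2))"
```

```text
[ 0.52749449 -0.17854853  0.26407765] 10.375 [-0.94492844  0.89515764 -4.04170254] [-0.3911256   0.26515695  0.0461596  -0.56291714 -1.47175471  1.83303052]
scene coupling [([0.5399, -0.1373, 0.1917], 0.62)]
scene barrel [([0.5225, -0.1826, 0.2759], 0.96), ([0.5462, -0.1025, 0.1571], 0.4)]
scene filter_top [([0.5274, -0.199, 0.2989], 0.87)]
scene cam_left_end [([0.4393, -0.15, 0.2411], 0.84), ([0.5238, -0.1999, 0.3014], 0.45)]
scene cam_right_end [([0.6173, -0.1923, 0.2578], 0.48)]
scene adaptor [([0.5495, -0.0732, 0.1131], 0.83)]
scene adaptor_nose [([0.5423, -0.1006, 0.1565], 0.76), ([0.5603, -0.027, 0.0014], 0.33)]
side coupling [([0.5372, -0.1294, 0.1953], 0.97), ([0.5525, -0.0751, 0.1117], 0.66)]
side barrel [([0.5281, -0.1777, 0.2822], 0.74)]
side filter_top [([0.5235, -0.1908, 0.303], 0.8)]
side cam_left_end [([0.4403, -0.1363, 0.248], 0.91)]
side cam_right_end [([0.4364, -0.1368, 0.244], 0.42)]
side adaptor [([0.5492, -0.0757, 0.1128], 0.87)]
side adaptor_nose [([0.5422, -0.1058, 0.1578], 0.73)]
wrist coupling [([0.5375, -0.1313, 0.1971], 0.57)]
wrist barrel [([0.5247, -0.1764, 0.2789], 0.6), ([0.571, -0.1526, 0.2233], 0.55)]
wrist filter_top [([0.523, -0.1935, 0.3015], 0.86)]
wrist cam_left_end []
wrist cam_right_end [([0.6205, -0.1877, 0.2561], 0.6)]
wrist adaptor []
wrist adaptor_nose []
expected rim [ 0.53792018 -0.13402207  0.19242781] nose [ 0.54335772 -0.10177094  0.15659903]
1 rows; d [-0.2  4.6 -1.4] turn [-0.007 -0.006  0.012]
[ -0.007,-0.006,0.012,-1.2,-3.0,3.6,1 ]
```

View pics/c3.png

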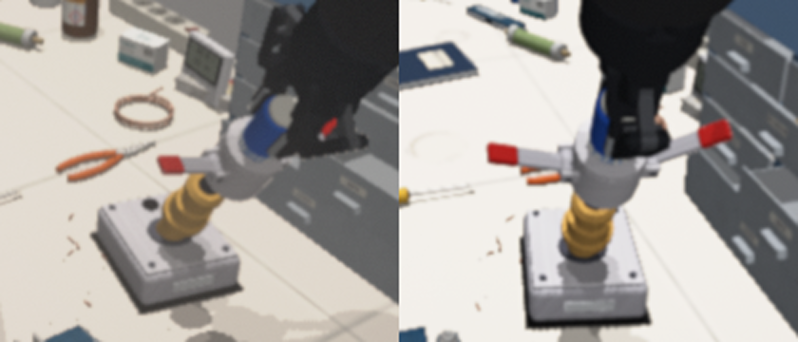

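Both crops show the coupling tilted in line over the brass adaptor, arms raised, rim just short of the nose (scene crop (215,180), side crop (600,195)). Advancing along the axis.

Emit:
apply_moves(commands=[-0.007,-0.006,0.012,-1,-3,4,1,0,0,0,0,0,15,1,0,0,0,0,0,15,1,0,0,0,0,0,0,1])

```text
t: 12.08
tcp_pos: [0.5317, -0.1513, 0.2383]
tcp_rot: [-0.275, 0.955, -0.108, 0.03]
force: [-0.7, -1.2, -4.1]
gripper_width: 0.0365
```

```bash
cat > st.py <<'E'
from tgt import *
p,R=pose();s=bot.get_state();d=p-A
print('t',s['t'],'axial(rim) %.1f ux %.1f ty %.1f'%((d@ax-.085)*1000,d@ux*1000,d@ty*1000),'F ax/ux/ty',np.round([s['force']@ax,s['force']@ux,s['force']@ty],1),'w',s['gripper_width'])
print('err turn',np.round((R.inv()*RH).as_rotvec(),3),'shift to axis in tool',np.round(R.inv().apply(-(d-(d@ax)*ax))*1000,1))
E
python3 st.py
```

```text
t 12.075 axial(rim) 66.2 ux 0.3 ty 0.4 F ax/ux/ty [-2.8 -3.3  0.4] w 0.0365075290596317
err turn [-0.001  0.002 -0.002] shift to axis in tool [ 0.4  0.3 -0. ]
```

Emit:
apply_moves(commands=[0,0,0,0.4,0.3,10,1,0,0,0,0,0,5,1,0,0,0,0,0,5,1,0,0,0,0,0,4,1])

```text
t: 12.58
tcp_pos: [0.5352, -0.1385, 0.2169]
tcp_rot: [-0.275, 0.955, -0.107, 0.03]
force: [-0.3, 0.4, -3.1]
gripper_width: 0.0361
```

```bash
python3 st.py
```

```text
t 12.575 axial(rim) 41.1 ux 0.1 ty -0.2 F ax/ux/ty [-2.8 -1.4  0.4] w 0.036119745913358856
err turn [-0.     0.002 -0.001] shift to axis in tool [-0.2  0.1  0. ]
```

Emit:
apply_moves(commands=[0,0,0,0,0,8,1,0,0,0,0,0,8,1,0,0,0,0,0,8,1])

```text
t: 12.95
tcp_pos: [0.5383, -0.1256, 0.1955]
tcp_rot: [-0.275, 0.955, -0.107, 0.03]
force: [-1.5, 0.4, -2.3]
gripper_width: 0.036
```

```bash
python3 st.py
```

```text
t 12.95 axial(rim) 15.9 ux 0.1 ty -0.3 F ax/ux/ty [-1.9 -1.2  1.5] w 0.03597418994246051
err turn [-0.     0.001 -0.001] shift to axis in tool [-0.3  0.1  0. ]
```

Emit:
apply_moves(commands=[0,0,0,0,0,6,1,0,0,0,0,0,6,1,0,0,0,0,0,3,1,0,0,0,0,0,2,1])

```text
t: 13.45
tcp_pos: [0.5402, -0.1173, 0.1819]
tcp_rot: [-0.274, 0.955, -0.106, 0.03]
force: [-8.2, -7.1, 17.1]
gripper_width: 0.0359
```

```bash
python3 st.py
```

```text
t 13.45 axial(rim) -0.2 ux 0.0 ty -0.3 F ax/ux/ty [19.1  1.7  6.4] w 0.03592342629846387
err turn [0.002 0.001 0.001] shift to axis in tool [-0.3  0.   0. ]
```

Emit:
apply_moves(commands=[0,0,0,0,0,0,0,0,0,0,0,0,0,0,0,0,0,0,0,0,0,0,0,0,0,0,0,0,0,0,0,0,0,0,0])

```text
t: 14.08
tcp_pos: [0.5413, -0.1175, 0.1831]
tcp_rot: [-0.274, 0.955, -0.106, 0.032]
force: [-0.8, -0.3, -0.3]
gripper_width: 0.0858
```

Emit:
apply_moves(commands=[0,0,0,0,0,-20,0,0,0,0,0,0,-40,0,0,0,0,0,0,-40,0,0,0,0,0,0,0,0])

```text
t: 14.58
tcp_pos: [0.5289, -0.1701, 0.2694]
tcp_rot: [-0.274, 0.955, -0.106, 0.031]
force: [0.3, 1.1, -0.9]
gripper_width: 0.0853
```

```bash
python3 st.py; python3 - <<'E'
from tgt import *
for c in ['scene','side','wrist']:
    im=viewer.grab_frame(c); cv2.imwrite(f'pics/{c}_4.png',im)
    for t in ['coupling','filter_top','cam_left_end','cam_right_end','cam_left_pivot','cam_right_pivot']:
        for x in models.tip_of(t,c)[:1]:
            d=np.array(x['at'])-A; print(c,t,round(x['p'],2),'ux,ty,ax',np.round(np.array([d@ux,d@ty,d@ax])*1000,1))
a=cv2.imread('pics/scene_4.png')[150:330,290:500];b=cv2.imread('pics/side_4.png')[150:330,260:470];w=cv2.imread('pics/wrist_4.png')
cv2.imwrite('pics/c4.png',np.vstack([cv2.resize(np.hstack([a,b]),(640,274)),cv2.resize(w,(480,300))[:, :].copy() if 0 else cv2.copyMakeBorder(cv2.resize(w,(480,300)),0,0,0,160,0)]))
E
```

```text
t 14.575 axial(rim) 102.7 ux 0.7 ty -1.0 F ax/ux/ty [-1.3  0.5 -0.1] w 0.08533953375271318
err turn [0.002 0.    0.002] shift to axis in tool [-1.   0.7  0. ]
scene coupling 0.91 ux,ty,ax [-2.3 -2.1  1.3]
scene filter_top 0.69 ux,ty,ax [ -3.9  -0.4 124.4]
scene cam_left_end 0.74 ux,ty,ax [-9.2 91.5 60. ]
scene cam_right_end 0.64 ux,ty,ax [  1.8 -94.7  77.6]
scene cam_left_pivot 0.49 ux,ty,ax [-4.1 30.1 34.1]
scene cam_right_pivot 0.72 ux,ty,ax [ -3.7 -38.7  32.2]
side coupling 0.66 ux,ty,ax [-4.6  4.9 -1.7]
side filter_top 0.62 ux,ty,ax [ -1.1  -0.5 121.9]
side cam_left_end 0.63 ux,ty,ax [-3.2 93.9 57.6]
side cam_right_end 0.79 ux,ty,ax [  1.2 -91.8  75.4]
side cam_left_pivot 0.59 ux,ty,ax [ 1.2 31.2 32.8]
side cam_right_pivot 0.7 ux,ty,ax [ -3.3 -37.4  34.4]
wrist coupling 0.79 ux,ty,ax [-2.6 -1.9  1.1]
wrist filter_top 0.96 ux,ty,ax [-1.000e-01 -6.000e-01  1.228e+02]
wrist cam_left_end 0.88 ux,ty,ax [-0.3 95.2 59.1]
wrist cam_right_end 0.7 ux,ty,ax [  0.7 -93.2  71.9]
wrist cam_right_pivot 0.86 ux,ty,ax [ -1.3 -36.8  30.2]
```

View pics/c4.png

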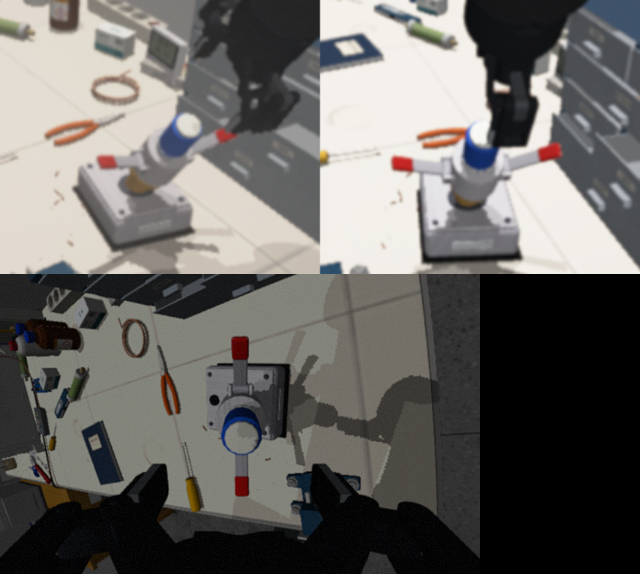

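The picture shows the coupling seated (filter top at scene crop (188,122)), both red arm ends raised and pointing fore and aft; networks put the filter top 123 mm up the axis, as it should be. Now I check the cabinet's clearance and plan the left arm's press.

```bash
cat >> tgt.py <<'E'
def presspose(side,depth,out=.067,al=.25):
    z=-(math.cos(al)*ax+side*math.sin(al)*ty)
    return A+ax*(.033+depth)+ty*side*out, rot(z,ty)
E
python3 - <<'E'
from tgt import *
c=viewer.camera_model('side');K=np.array([[c['fx'],0,c['cx']],[0,c['fy'],c['cy']],[0,0,1]]);V=np.linalg.inv(np.array(c['view']))
def ray(px,z):
    u=cv2.undistortPoints(np.array([[px]],float),K,np.array(c['D']))[0,0]
    d=V[:3,:3]@np.r_[u,1];o=V[:3,3];return np.round(o+d*(z-o[2])/d[2],3)
for px,z in [((412,248),0),((490,340),0),((425,150),.25),((505,175),.25),((482,272),.12),((500,300),.1)]: print(px,ray(px,z))
p,R=plan(*presspose(1,.09),1)
plan(*presspose(1,.045),1,p0=p,R0=R)
E
```

```text
(412, 248) [0.756 0.098 0.   ]
(490, 340) [ 0.752 -0.211  0.   ]
(425, 150) [0.77  0.111 0.25 ]
(505, 175) [ 0.843 -0.062  0.25 ]
(482, 272) [ 0.743 -0.165  0.12 ]
(500, 300) [ 0.745 -0.217  0.1  ]
10 rows; d [-58.   46.2 -52.7] turn [0.2   0.2   1.562]
[ 0.020,0.020,0.156,-6.6,0.1,6.2,1, 0.020,0.020,0.156,-6.7,1.2,6.1,1, 0.020,0.020,0.156,-6.5,2.4,5.9,1, 0.020,0.020,0.156,-6.2,3.5,5.7,1, 0.020,0.020,0.156,-5.6,4.5,5.5,1 ]
[ 0.020,0.020,0.156,-5.0,5.5,5.3,1, 0.020,0.020,0.156,-4.2,6.3,5.1,1, 0.020,0.020,0.156,-3.2,7.0,4.9,1, 0.020,0.020,0.156,-2.2,7.5,4.7,1, 0.020,0.020,0.156,-1.1,7.8,4.5,1 ]
1 rows; d [  5.3  23.3 -38.1] turn [0. 0. 0.]
[ 0.000,0.000,0.000,0.0,11.1,43.6,1 ]
```

```bash
python3 - <<'E'
from tgt import *
p,R=plan(*presspose(1,.15),1)
plan(*presspose(1,.05),1,p0=p,R0=R)
E
```

```text
10 rows; d [-65.   15.1  -1.9] turn [0.2   0.2   1.562]
[ 0.020,0.020,0.156,-6.7,0.1,0.2,1, 0.020,0.020,0.156,-6.6,1.1,0.1,1, 0.020,0.020,0.156,-6.3,2.1,-0.1,1, 0.020,0.020,0.156,-5.9,3.1,-0.3,1, 0.020,0.020,0.156,-5.4,3.9,-0.5,1 ]
[ 0.020,0.020,0.156,-4.7,4.7,-0.6,1, 0.020,0.020,0.156,-3.9,5.4,-0.8,1, 0.020,0.020,0.156,-3.0,5.9,-1.0,1, 0.020,0.020,0.156,-2.0,6.3,-1.2,1, 0.020,0.020,0.156,-1.0,6.5,-1.3,1 ]
2 rows; d [ 11.8  51.8 -84.7] turn [0. 0. 0.]
[ 0.000,0.000,0.000,-0.0,12.4,48.4,1, 0.000,0.000,0.000,-0.0,12.4,48.4,1 ]
```

Emit:
apply_moves(commands=[0.02,0.02,0.156,-7,0,0,1,0.02,0.02,0.156,-7,1,0,1,0.02,0.02,0.156,-6,2,0,1,0.02,0.02,0.156,-6,3,0,1,0.02,0.02,0.156,-5,4,0,1], squeeze=60)

```text
t: 16.25
tcp_pos: [0.4954, -0.16, 0.2652]
tcp_rot: [-0.306, 0.82, -0.483, -0.028]
force: [-0.3, -0.2, 0.3]
gripper_width: -0.0
```

Emit:
apply_moves(commands=[0.02,0.02,0.156,-5,5,0,1,0.02,0.02,0.156,-4,5,0,1,0.02,0.02,0.156,-3,6,0,1,0.02,0.02,0.156,-2,6,0,1,0.02,0.02,0.156,-1,6,0,1])

```text
t: 16.88
tcp_pos: [0.4637, -0.1491, 0.2612]
tcp_rot: [0.287, -0.548, 0.781, 0.08]
force: [0.6, -0.2, -0.4]
gripper_width: 0.0001
```

```bash
cat > sp.py <<'E'
import sys
from tgt import *
side=float(sys.argv[1]);al=float(sys.argv[2])
p,R=pose();s=bot.get_state();d=p-A
print('t',s['t'],'ux %.1f ty %.1f below pivot %.1f'%(d@ux*1000,d@ty*1000,33-d@ax*1000),'F ux/ty/ax',np.round([s['force']@ux,s['force']@ty,s['force']@ax],1),'w',round(s['gripper_width'],4),'q',np.round(s['q'],2))
for dep in map(float,sys.argv[3:]):
    p,R=plan(*presspose(side,dep,al=al),1,p0=p,R0=R,step=30)
E
python3 sp.py 1 .25 .05 -.01
```

```text
t 16.875 ux 1.5 ty 67.2 below pivot -144.5 F ux/ty/ax [-0.3 -0.7 -0.3] w 0.0001 q [-0.41  0.02 -0.25 -0.63 -1.2   0.27]
4 rows; d [ 11.   47.7 -80.9] turn [-0.007 -0.005 -0.049]
[ -0.002,-0.001,-0.012,0.5,5.9,22.9,1, -0.002,-0.001,-0.012,0.5,5.9,22.9,1, -0.002,-0.001,-0.012,0.5,5.9,22.9,1, -0.002,-0.001,-0.012,0.4,5.8,22.9,1 ]
2 rows; d [  7.1  31.1 -50.8] turn [0. 0. 0.]
[ 0.000,0.000,0.000,-0.0,7.4,29.1,1, 0.000,0.000,0.000,-0.0,7.4,29.1,1 ]
```

Emit:
apply_moves(commands=[0,0,-0.012,0.5,6,23,1,0,0,-0.012,0.5,6,23,1,0,0,-0.012,0.5,6,23,1,0,0,-0.012,0.5,6,23,1,0,0,0,0,3.8,15,1])

```text
t: 17.5
tcp_pos: [0.4773, -0.0927, 0.1668]
tcp_rot: [0.29, -0.567, 0.768, 0.07]
force: [-0.1, 0.3, 0.3]
gripper_width: 0.0003
```

```bash
python3 sp.py 1 .25 0.02 -0.04
```

```text
t 17.5 ux 0.6 ty 66.4 below pivot -33.7 F ux/ty/ax [0.4 0.2 0.1] w 0.0003 q [-0.29  0.08 -0.41 -0.7  -0.95  0.37]
1 rows; d [  0.9   6.8 -11.9] turn [-0.013 -0.007  0.001]
[ -0.013,-0.007,0.001,0.5,4.2,13.1,1 ]
2 rows; d [  7.1  31.1 -50.8] turn [0. 0. 0.]
[ 0.000,0.000,0.000,0.0,7.4,29.1,1, 0.000,0.000,0.000,0.0,7.4,29.1,1 ]
```

Moderate speed press with small rows.

Emit:
apply_moves(commands=[0,0,0,0.5,3.5,13,1,0,0,0,0,3,11,1,0,0,0,0,3,11,1,0,0,0,0,3,11,1,0,0,0,0,3,11,1])

```text
t: 18.12
tcp_pos: [0.4863, -0.0629, 0.1153]
tcp_rot: [0.291, -0.567, 0.768, 0.068]
force: [-0.3, -2.3, 3.3]
gripper_width: 0.0001
```

```bash
python3 sp.py 1 .25 -0.045
```

```text
t 18.125 ux -0.5 ty 64.3 below pivot 26.4 F ux/ty/ax [-0.2 -0.2  4.1] w 0.0001 q [-0.23  0.14 -0.46 -0.76 -0.82  0.43]
1 rows; d [ -0.4  10.7 -15.5] turn [-0.018 -0.008  0.003]
[ -0.018,-0.008,0.003,-0.7,7.5,17.2,1 ]
```

Emit:
apply_moves(commands=[0,0,0,-0.5,4,7,1,0,0,0,0,2,6,1,0,0,0,0,1,4,1])

```text
t: 18.5
tcp_pos: [0.4858, -0.0514, 0.0984]
tcp_rot: [0.291, -0.567, 0.768, 0.069]
force: [-1.7, -1.5, 1.8]
gripper_width: 0.0001
```

```bash
python3 sp.py 1 .25 -0.05
```

```text
t 18.5 ux -0.1 ty 67.3 below pivot 46.7 F ux/ty/ax [-0.6  1.3  2.5] w 0.0001 q [-0.21  0.16 -0.48 -0.79 -0.79  0.45]
1 rows; d [ 0.7  1.8 -2.8] turn [-0.016 -0.008  0.003]
[ -0.016,-0.008,0.003,-0.2,0.6,3.3,1 ]
```

Emit:
apply_moves(commands=[0,0,0,0,0.5,4,1,0,0,0,0,0.5,3,1])

```text
t: 18.75
tcp_pos: [0.4859, -0.0477, 0.0917]
tcp_rot: [0.29, -0.568, 0.768, 0.07]
force: [-9.2, -5.4, 12.8]
gripper_width: -0.0
```

```bash
python3 sp.py 1 .25
```

```text
t 18.75 ux -0.6 ty 68.0 below pivot 54.3 F ux/ty/ax [ 0.6  7.8 14.7] w -0.0 q [-0.21  0.17 -0.49 -0.8  -0.77  0.46]
```

Emit:
apply_moves(commands=[0,0,0,0,0,3,1,0,0,0,0,0,3,1])

```text
t: 19.0
tcp_pos: [0.4851, -0.0455, 0.087]
tcp_rot: [0.288, -0.569, 0.767, 0.071]
force: [-14.0, -7.8, 17.6]
gripper_width: 0.0001
```

```bash
python3 sp.py 1 .25; python3 - <<'E'
from tgt import *
for c in ['scene','side']:
    im=viewer.grab_frame(c); cv2.imwrite(f'pics/{c}_5.png',im)
    for t in ['filter_top','cam_left_end']:
        for x in models.tip_of(t,c)[:1]:
            d=np.array(x['at'])-A; print(c,t,round(x['p'],2),'ux,ty,ax',np.round(np.array([d@ux,d@ty,d@ax])*1000,1))
a=cv2.imread('pics/scene_5.png')[170:320,300:475];b=cv2.imread('pics/side_5.png')[170:320,270:445]
cv2.imwrite('pics/c5.png',cv2.resize(np.hstack([a,b]),None,fx=2.2,fy=2.2))
E
```

```text
t 19.0 ux -1.4 ty 69.3 below pivot 59.3 F ux/ty/ax [ 0.2 11.9 20.6] w 0.0001 q [-0.21  0.18 -0.49 -0.81 -0.77  0.47]
scene filter_top 0.67 ux,ty,ax [ -4.5   4.6 123.2]
scene cam_left_end 0.38 ux,ty,ax [ -5.8  59.2 -35. ]
side filter_top 0.61 ux,ty,ax [ -0.7  10.4 124.5]
side cam_left_end 0.42 ux,ty,ax [ -4.1  58.9 -32.7]
```

View pics/c5.png

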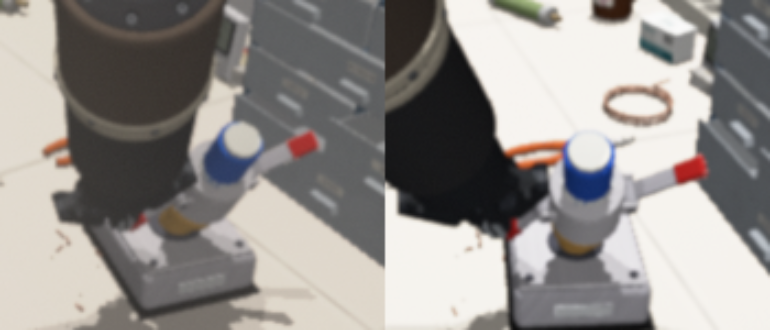

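The left arm is down: its red end sits at about (140,222) in the scene crop and (512,228) in the side crop, while the right one is still raised. The filter top leans slightly under the push, within its play. Lifting off.

Emit:
apply_moves(commands=[0,0,0,0,-2,-10,1,0,0,0,0,-12,-47,1,0,0,0,0,-12,-47,1,0,0,0,0,-12,-47,1,0,0,0,0,-12,-47,1])

```text
t: 19.92
tcp_pos: [0.4564, -0.1495, 0.2625]
tcp_rot: [0.286, -0.569, 0.768, 0.075]
force: [1.6, -0.5, -0.6]
gripper_width: -0.0002
```

```bash
python3 - <<'E'
from tgt import *
for c in ['scene','side','wrist']:
    im=viewer.grab_frame(c)
    for t in ['coupling','filter_top','cam_left_end','cam_right_end']:
        for x in models.tip_of(t,c)[:1]:
            d=np.array(x['at'])-A; print(c,t,round(x['p'],2),'ux,ty,ax',np.round(np.array([d@ux,d@ty,d@ax])*1000,1))
E
python3 sp.py -1 .12 .15 .06
```

```text
scene coupling 0.87 ux,ty,ax [ 1.  -3.1  4.3]
scene filter_top 0.79 ux,ty,ax [ -3.    5.2 126.6]
scene cam_left_end 0.58 ux,ty,ax [ -5.   63.6 -34. ]
scene cam_right_end 0.57 ux,ty,ax [  1.3 -88.6  81.7]
side coupling 0.87 ux,ty,ax [-1.5  0.1 -1.3]
side filter_top 0.8 ux,ty,ax [ -1.3   5.6 123.4]
side cam_left_end 0.8 ux,ty,ax [ -0.2  64.9 -34.1]
side cam_right_end 0.64 ux,ty,ax [  5.  -84.   80.6]
wrist coupling 0.79 ux,ty,ax [ 3.7 -0.6  1.2]
wrist filter_top 0.68 ux,ty,ax [ -4.5   8.  123. ]
wrist cam_left_end 0.6 ux,ty,ax [ -2.2  59.9 -31.3]
wrist cam_right_end 0.97 ux,ty,ax [  0.8 -89.2  78.4]
t 20.675 ux 0.2 ty 74.0 below pivot -144.7 F ux/ty/ax [-0.5  0.   0.3] w -0.0001 q [-0.42  0.01 -0.26 -0.62 -1.2   0.32]
5 rows; d [136.9 -34.2   4.4] turn [-0.37  -0.008 -0.001]
[ -0.074,-0.002,-0.000,0.0,-27.6,6.0,1, -0.074,-0.002,-0.000,0.0,-28.0,3.9,1, -0.074,-0.002,-0.000,0.0,-28.2,1.8,1, -0.074,-0.002,-0.000,0.0,-28.2,-0.3,1, -0.074,-0.002,-0.000,0.0,-28.1,-2.4,1 ]
3 rows; d [ 10.6  46.6 -76.3] turn [0. 0. 0.]
[ 0.000,0.000,0.000,0.0,-3.6,29.8,1, 0.000,0.000,0.000,0.0,-3.6,29.8,1, 0.000,0.000,0.000,0.0,-3.6,29.8,1 ]
```

Emit:
apply_moves(commands=[-0.074,0,0,0,-28,5,1,-0.074,0,0,0,-28,4,1,-0.074,0,0,0,-28,2,1,-0.074,0,0,0,-28,0,1,-0.074,0,0,0,-28,-2,1])

```text
t: 21.3
tcp_pos: [0.5953, -0.1837, 0.2671]
tcp_rot: [0.174, -0.613, 0.74, 0.217]
force: [0.3, -0.5, 0.4]
gripper_width: 0.0001
```

```bash
python3 sp.py -1 .12 .15 .06
```

```text
t 21.3 ux 0.8 ty -68.8 below pivot -151.9 F ux/ty/ax [-0.1 -0.4  0.5] w 0.0001 q [-0.33  0.42  0.27 -0.53 -1.63  0.17]
1 rows; d [-1.6  0.8 -2. ] turn [ 0.007 -0.01  -0.001]
[ 0.007,-0.010,-0.001,0.7,1.5,2.1,1 ]
3 rows; d [ 10.6  46.6 -76.3] turn [0. 0. 0.]
[ 0.000,0.000,0.000,0.0,-3.6,29.8,1, 0.000,0.000,0.000,0.0,-3.6,29.8,1, 0.000,0.000,0.000,0.0,-3.6,29.8,1 ]
```

Emit:
apply_moves(commands=[0.007,-0.01,0,0.5,-2,30,1,0,0,0,0,-3.6,30,1,0,0,0,0,-3.6,28,1,0,0,0,0,0,0,1])

```text
t: 21.8
tcp_pos: [0.607, -0.1371, 0.1847]
tcp_rot: [0.178, -0.61, 0.74, 0.22]
force: [0.7, 1.0, 0.7]
gripper_width: 0.0
```

```bash
python3 sp.py -1 .12 .03 -.03
```

```text
t 21.8 ux -2.3 ty -69.9 below pivot -56.6 F ux/ty/ax [ 1.3 -0.5 -0. ] w 0.0 q [-0.27  0.46  0.15 -0.55 -1.45  0.2 ]
1 rows; d [  0.7  16.3 -21.3] turn [ 0.006  0.001 -0.004]
[ 0.006,0.001,-0.004,-2.2,-0.4,26.8,1 ]
2 rows; d [  7.1  31.1 -50.8] turn [0. 0. 0.]
[ 0.000,0.000,0.000,0.0,-3.6,29.8,1, 0.000,0.000,0.000,0.0,-3.6,29.8,1 ]
```

Emit:
apply_moves(commands=[0,0,0,-2,0,18,1,0,0,0,0,-1,11,1,0,0,0,0,-1.3,11,1,0,0,0,0,-1.3,11,1,0,0,0,0,-1.3,11,1])

```text
t: 22.42
tcp_pos: [0.6152, -0.1043, 0.1349]
tcp_rot: [0.18, -0.611, 0.74, 0.215]
force: [3.1, -8.7, 13.2]
gripper_width: -0.0002
```

```bash
python3 sp.py -1 .12 -.04
```

```text
t 22.425 ux -0.2 ty -70.6 below pivot 3.6 F ux/ty/ax [ 0.4 -4.9 15.3] w -0.0002 q [-0.22  0.49  0.08 -0.57 -1.34  0.22]
2 rows; d [  0.8  19.8 -30.8] turn [-0.003 -0.002 -0.   ]
[ -0.002,-0.001,-0.000,-0.1,-0.3,18.3,1, -0.002,-0.001,-0.000,-0.1,-0.4,18.3,1 ]
```

Emit:
apply_moves(commands=[0,0,0,0,1,4,1,0,0,0,0,0.5,4,1])

```text
t: 22.68
tcp_pos: [0.616, -0.1006, 0.1286]
tcp_rot: [0.181, -0.612, 0.74, 0.213]
force: [4.5, -5.2, 6.2]
gripper_width: 0.0002
```

```bash
python3 sp.py -1 .12; python3 - <<'E'
from tgt import *
for c in ['scene','side']:
    im=viewer.grab_frame(c)
    for t in ['coupling','filter_top','cam_left_end','cam_right_end']:
        for x in models.tip_of(t,c)[:1]:
            d=np.array(x['at'])-A; print(c,t,round(x['p'],2),'ux,ty,ax',np.round(np.array([d@ux,d@ty,d@ax])*1000,1))
E
```

```text
t 22.675 ux -0.3 ty -70.6 below pivot 10.9 F ux/ty/ax [-0.2 -5.5  7.4] w 0.0002 q [-0.22  0.49  0.07 -0.57 -1.32  0.22]
scene coupling 0.84 ux,ty,ax [ 3.1 -4.4  2.5]
scene filter_top 0.74 ux,ty,ax [ -1.2  -5.1 124.9]
scene cam_right_end 0.57 ux,ty,ax [ -3.4 -36.8  32.7]
side coupling 0.93 ux,ty,ax [-7.1  4.2 -0.8]
side filter_top 0.98 ux,ty,ax [  1.8  -0.5 124.9]
side cam_left_end 0.75 ux,ty,ax [ -5.2  64.1 -29.7]
side cam_right_end 0.25 ux,ty,ax [ 111.6  203.4 -199.7]
```

Emit:
apply_moves(commands=[0,0,0,0,1,8,1,0,0,0,0,0.5,8,1,0,0,0,0,0,7,1])

```text
t: 23.55
tcp_pos: [0.6183, -0.0907, 0.1122]
tcp_rot: [0.183, -0.613, 0.74, 0.208]
force: [2.9, -5.8, 7.8]
gripper_width: -0.0001
```

```bash
python3 sp.py -1 .12
```

```text
t 23.55 ux -0.4 ty -70.6 below pivot 30.2 F ux/ty/ax [-0.1 -4.1  9.2] w -0.0001 q [-0.2   0.5   0.04 -0.58 -1.28  0.23]
```

Emit:
apply_moves(commands=[0,0,0,0,2,7,1,0,0,0,0,1,6,1,0,0,0,0,0,5,1])

```text
t: 23.92
tcp_pos: [0.6211, -0.0838, 0.1005]
tcp_rot: [0.185, -0.614, 0.74, 0.202]
force: [3.5, -3.1, 3.1]
gripper_width: -0.0003
```

```bash
python3 sp.py -1 .12
```

```text
t 23.925 ux -0.3 ty -71.9 below pivot 44.0 F ux/ty/ax [-0.3 -4.   3.8] w -0.0003 q [-0.19  0.5   0.03 -0.59 -1.24  0.24]
```

Emit:
apply_moves(commands=[0,0,0,0,4,4,1,0,0,0,0,3,4,1,0,0,0,0,2,4,1])

```text
t: 24.3
tcp_pos: [0.6234, -0.0822, 0.0968]
tcp_rot: [0.191, -0.616, 0.74, 0.191]
force: [7.1, -8.4, 12.5]
gripper_width: 0.0001
```

```bash
python3 sp.py -1 .12 -0.055
```

```text
t 24.3 ux -0.5 ty -73.7 below pivot 48.2 F ux/ty/ax [ 1.1 -8.8 14.1] w 0.0001 q [-0.18  0.5   0.01 -0.59 -1.2   0.25]
1 rows; d [-5.6  5.4 -5.5] turn [-0.051 -0.018  0.02 ]
[ -0.051,-0.018,0.020,-0.8,6.2,7.2,1 ]
```

Emit:
apply_moves(commands=[0,0,0,0,0,-12,1,-0.05,-0.018,0.02,0,0,-15,1,0,0,0,0,3,-10,1,0,0,0,0,0,0,1])

```text
t: 24.8
tcp_pos: [0.6152, -0.1002, 0.1294]
tcp_rot: [0.178, -0.611, 0.739, 0.22]
force: [-0.2, 0.2, 0.7]
gripper_width: -0.0002
```

```bash
python3 sp.py -1 .12 -.03; python3 - <<'E'
from tgt import *
for c in ['scene','side','wrist']:
    im=viewer.grab_frame(c); cv2.imwrite(f'pics/{c}_6.png',im)
    for t in ['filter_top','cam_left_end','cam_right_end']:
        for x in models.tip_of(t,c)[:1]:
            d=np.array(x['at'])-A; print(c,t,round(x['p'],2),'ux,ty,ax',np.round(np.array([d@ux,d@ty,d@ax])*1000,1))
E
```

```text
t 24.8 ux 0.3 ty -69.7 below pivot 10.3 F ux/ty/ax [0.4 0.3 0.5] w -0.0002 q [-0.22  0.5   0.08 -0.57 -1.34  0.22]
1 rows; d [ -0.3  10.6 -16.9] turn [ 0.007  0.002 -0.002]
[ 0.007,0.002,-0.002,0.3,0.2,19.9,1 ]
scene filter_top 0.7 ux,ty,ax [  1.7  -0.4 125.9]
scene cam_left_end 0.52 ux,ty,ax [ -3.8  63.3 -29.7]
scene cam_right_end 0.53 ux,ty,ax [ -0.9 -71.  -22.9]
side filter_top 0.73 ux,ty,ax [ -1.    2.9 126.3]
side cam_left_end 0.48 ux,ty,ax [ -1.4  69.4 -29.1]
side cam_right_end 0.57 ux,ty,ax [-2.   3.3 -1.1]
wrist cam_left_end 0.45 ux,ty,ax [ -0.2  65.3 -30.4]
wrist cam_right_end 0.9 ux,ty,ax [ -2.4 -70.6 -30.4]
```

Emit:
apply_moves(commands=[0,0,0,0,3,15,1,0,0,0,0,0,15,1,0,0,0,0,0,6,1,0,0,0,0,0,5,1])

```text
t: 25.9
tcp_pos: [0.6206, -0.0808, 0.0967]
tcp_rot: [0.182, -0.613, 0.739, 0.211]
force: [5.5, -7.0, 9.8]
gripper_width: -0.0004
```

```bash
python3 sp.py -1 .12 -.054
```

```text
t 25.9 ux 0.0 ty -70.7 below pivot 48.7 F ux/ty/ax [ 0.4 -6.9 11.3] w -0.0004 q [-0.19  0.52  0.03 -0.59 -1.25  0.24]
1 rows; d [-3.   3.6 -4.5] turn [-0.011 -0.005  0.005]
[ -0.011,-0.005,0.005,-0.0,3.1,5.7,1 ]
```

Emit:
apply_moves(commands=[-0.011,-0.005,0.005,0,3,6,1,-0.01,0,0,0,3,6,1,-0.01,0,0,0,3,6,1])

```text
t: 26.28
tcp_pos: [0.6225, -0.0797, 0.0933]
tcp_rot: [0.178, -0.618, 0.736, 0.21]
force: [12.6, -8.1, 9.8]
gripper_width: 0.0003
```

```bash
python3 sp.py -1 .12 -.054
```

```text
t 26.275 ux -0.5 ty -72.3 below pivot 52.3 F ux/ty/ax [  0.9 -14.1  11. ] w 0.0003 q [-0.18  0.52  0.04 -0.58 -1.25  0.24]
1 rows; d [-4.9  2.5 -1.1] turn [-0.005 -0.013  0.015]
[ -0.005,-0.013,0.015,-0.6,5.1,2.3,1 ]
```

Emit:
apply_moves(commands=[0,0,0,0,-3,-12,1,0,0,0,0,4,-45,1,0,0,0,0,4,-50,1,0,0,0,0,4,-50,1,0,0,0,0,4,-50,1])

```text
t: 26.9
tcp_pos: [0.606, -0.1854, 0.2681]
tcp_rot: [0.175, -0.617, 0.736, 0.217]
force: [1.0, 0.4, -0.5]
gripper_width: -0.0002
```

```bash
python3 sp.py -1 .12; python3 - <<'E'
from tgt import *
for c in ['scene','side','wrist']:
  for k in range(2):
    im=viewer.grab_frame(c); cv2.imwrite(f'pics/{c}_7.png',im)
    for t in ['filter_top','coupling','cam_left_end','cam_right_end','cam_left_pivot','cam_right_pivot']:
        for x in models.tip_of(t,c)[:1]:
            d=np.array(x['at'])-A; print(c,t,round(x['p'],2),'ux,ty,ax',np.round(np.array([d@ux,d@ty,d@ax])*1000,1))
a=cv2.imread('pics/scene_7.png')[190:310,320:460];b=cv2.imread('pics/side_7.png')[190:310,290:430];w=cv2.imread('pics/wrist_7.png')
cv2.imwrite('pics/c7.png',np.vstack([cv2.resize(np.hstack([a,b]),(640,274)),cv2.resize(w[50:350,80:560],(640,326))[:320]]))
E
```

```text
t 26.9 ux 1.8 ty -79.6 below pivot -152.4 F ux/ty/ax [ 0.2 -0.9 -0.8] w -0.0002 q [-0.33  0.44  0.3  -0.53 -1.64  0.18]
scene filter_top 0.87 ux,ty,ax [ -1.2  -2.6 123.1]
scene coupling 0.91 ux,ty,ax [-1.8 -2.1  1.6]
scene cam_left_end 0.49 ux,ty,ax [ -5.4  64.5 -29.3]
scene cam_left_pivot 0.69 ux,ty,ax [-4.4 33.  33.8]
scene filter_top 0.86 ux,ty,ax [ -1.7  -2.6 123.5]
scene coupling 0.72 ux,ty,ax [1.  0.1 1.1]
scene cam_left_end 0.59 ux,ty,ax [ -7.2  66.2 -31. ]
scene cam_left_pivot 0.63 ux,ty,ax [-2.7 32.2 37. ]
side filter_top 0.73 ux,ty,ax [ -2.5  -0.9 125.8]
side coupling 0.64 ux,ty,ax [-4.9  4.6  0.6]
side cam_left_end 0.49 ux,ty,ax [ -0.9  68.7 -30.6]
side cam_right_end 0.47 ux,ty,ax [ -1.3 -65.1 -23.1]
side cam_left_pivot 0.82 ux,ty,ax [-0.5 35.  32.7]
side cam_right_pivot 0.42 ux,ty,ax [ -5.4 -37.1  32.5]
side filter_top 0.77 ux,ty,ax [  2.1   5.3 121.8]
side coupling 0.83 ux,ty,ax [-4.9  1.1 -0.4]
side cam_left_end 0.6 ux,ty,ax [ -0.4  68.1 -28.9]
side cam_right_end 0.66 ux,ty,ax [  2.9 -68.1 -26.4]
side cam_left_pivot 0.67 ux,ty,ax [-0.1 31.6 36.2]
side cam_right_pivot 0.64 ux,ty,ax [ -0.6 -37.   34.7]
wrist filter_top 0.81 ux,ty,ax [ -0.8   1.5 124.5]
wrist coupling 0.7 ux,ty,ax [-1.6 -0.8  1.6]
wrist cam_left_end 0.61 ux,ty,ax [ -1.6  66.1 -28.1]
wrist cam_right_end 0.92 ux,ty,ax [ -3.  -69.5 -31. ]
wrist cam_right_pivot 0.91 ux,ty,ax [ -0.2 -37.4  31.9]
wrist filter_top 0.91 ux,ty,ax [ -0.7   4.7 125.8]
wrist coupling 0.88 ux,ty,ax [ 1.4 -1.4 -0.3]
wrist cam_left_end 0.56 ux,ty,ax [ -2.4  66.7 -30.3]
wrist cam_right_end 0.96 ux,ty,ax [ -2.4 -69.3 -30.9]
wrist cam_left_pivot 0.42 ux,ty,ax [  0.6 -35.1  32.8]
wrist cam_right_pivot 0.81 ux,ty,ax [  0.4 -32.1  29.8]
```

View pics/c7.png

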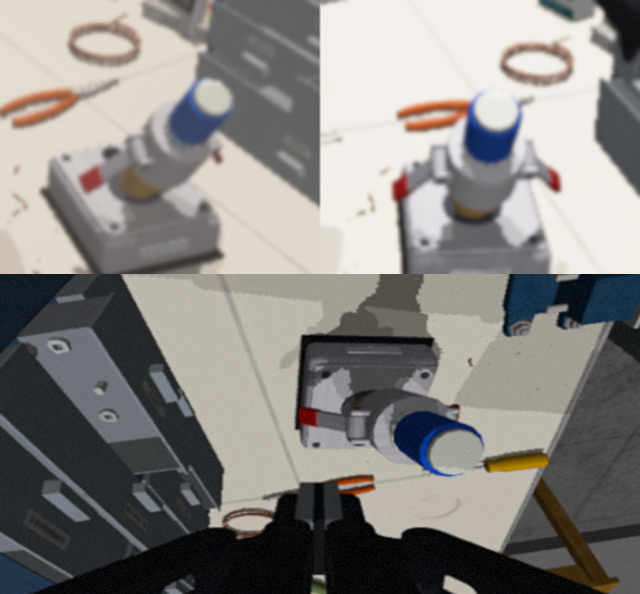

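Both red ends are now down: at (92,180) and (217,155) in the scene crop, and at (400,188) and (553,180) in the side crop. The coupling sits straight on the pipe and the gripper is clear, with about 0 N on it. Handing in.

```bash
python3 -c "
from rig import sign_off
print(sign_off())"
```

```text
the job is handed in; nothing more can be done
None
```

The coupling is on the adaptor, both cam arms are down, and I handed the job in at about 29 s of the 62 s allowed. I picked it up by the barrel and pushed it along the pipe axis until it met about 19 N at the home position, arms still raised. After letting go I pressed the left arm down, then the right, and drew the gripper clear.

**Last checks:**
- **Seating:** the coupling's rim measures within about 2 mm of home and the filter top about 124 mm up the axis (125 mm expected).
- **Arms:** both ends lie at about 61° below the coupling's cross plane (stop at 60°). Each press ended against a firm stop at 18 to 24 N.
- **Clearance:** the force on the gripper was about zero before handing in, and the robot never touched the pliers or the screwdriver.

**What did not go straight:**
- **Tilt:** after the first arm the coupling leaned about 0.05 rad within its play. It straightened when the second arm went down.
- **Second press:** on the right arm's first press the fingers slid outwards and it seemed a few degrees short, so I pressed it again.
- **Camera scatter:** single position readings differed by a few millimetres, and the scene camera did not find the right arm's end in the last pictures. The angle for that arm comes from the side and wrist cameras.

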